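Shut and lock the dust box's filter panel

TASK

The filter panel of the teal dust box stands ajar: push it down with the fingertips until it is fully shut, then set a fingertip in the slot of the yellow quarter-turn fastener and turn it clockwise (seen from above) a full quarter turn, until it stops and the panel is locked. Only push, without gripping anything: do not lift the panel further open, do not turn the fastener before the panel is shut, and leave the canister, ball, ken, sanding float, mallet and jar where they are.

Things in the scene. Friction and masses are not known exactly. Their poses are not given: they have to be found in the camera images.
- dust_box: Teal filter box fixed to the counter, 290 (x) x 260 (y) x 94 mm high, yawed up to 20 degrees. Origin: centre of its underside; x points from the panel's free front edge (robot side) to the hinge and rear deck, z up. The panel covers the front 195 mm; hinge along y at x = 50, z = 90 mm; its top is at z = 94 mm when shut, level with the deck, where tin and ball stand.
- panel (a joint): Opening angle (rad) of the aluminium panel, 195 x 260 x 4 mm: 0 fully shut on the rim, grows as its front edge rises. Stiff friction hinge: it stays where it is left, and takes some 3 to 6 N down near its free edge to move.
- press_spot (a point): A bare spot on the panel's top face, good to push on, 130 mm from the hinge line and 92 mm to the +y side of the middle. Its frame is the panel's (z out of the top face) and moves with it. With the panel shut it lies at (-80, 92, 94) mm in the box's frame.
- cam (a joint): Turn (rad) of the yellow fastener, growing clockwise seen from above: 0 unlocked (slot along the box's y, white pointer line in the slot's floor at the red dot), 1.571 locked at its end stop (slot along the box's x, pointer at the green dot by the front edge). It stays where left; turning takes 0.12 N m, about 5 N at 26 mm from the axis. Locked, a tongue under the panel holds it down.
- slot (a point): Fastener's axis at the slot floor; (-75, 0, 97) mm in the box's frame when shut. Yellow disc, 100 mm across, in a fixed black collar, 120 mm across, both 21 mm above the panel's top. Black slot 46 mm wide, 100 mm long, on the axis, 18 deep. Frame turns with the disc: y along the slot, pointer at its -y end, z up. A fingertip 26 mm off-axis turns it; closed fingers must yaw with it or they wedge.
- canister_mid (a point): Bystander: screw-top tin canister with a dented lid, 68 mm across, 88 mm high, standing on the box's rear deck; point at half its height.
- tama_center (a point): Bystander: orange ball, 60 mm across, in a cork ring on the box's rear deck; its centre.
- ken_mid (a point): Bystander: cherry kendama handle standing upright on its base cup, 163 mm high, cross-piece 66 mm wide; point 80 mm above its foot.
- float_mid (a point): Bystander: rosewood sanding float, 200 x 75 x 66 mm, lying on the counter; its middle.
- mallet_grip (a point): Bystander: small iron mallet with a cherry handle, 220 mm long, lying on the counter; point on its handle.
- jar_mid (a point): Bystander: amber wax jar with a brass cap, 60 mm across, 75 mm high, standing on the counter; point at half its height.

How it is judged:
On the way, in this order (a step that is already met when the one before it is completed fails the run):
1. the panel is pushed fully shut while the fastener is still unlocked (value of joint panel below 0.02 rad and value of joint cam below 0.5 rad), for 0.1 s.
2. the fastener is turned clockwise to its locked stop with the panel shut (value of joint panel below 0.02 rad and value of joint cam above 1.47 rad), for 0.1 s.
At the end, for the whole second after the job is handed in: The panel is shut to within 0.02 rad, the fastener stands at least 1.47 rad (84 degrees) clockwise of unlocked and is at rest, and every bystander is within 30 mm of where it started (all of step 2 and velocity of joint cam between -0.05 and 0.05 rad/s and distance of each of canister_mid, tama_center, ken_mid, float_mid, mallet_grip, jar_mid from where it was at the start of the episode below 0.03 m); the robot touches nothing.
It fails at once if the panel is lifted further open (value of joint panel above 0.68 rad).
It fails at once if the fastener is turned before the panel is shut (value of joint panel above 0.06 rad and value of joint cam above 0.6 rad).
It fails at once if a bystander is lifted, carried or pushed more than 30 mm (distance of any of canister_mid, tama_center, ken_mid, float_mid, mallet_grip, jar_mid from where it was at the start of the episode above 0.03 m).
It also fails if it takes over 54 s, if anything falls off the work surface, if the arm or the gripper's body presses on something with over 40 N, if the wrist force passes 120 N, or if a joint passes its speed limit or range.

ROBOT

A 6-joint arm with a two-finger parallel gripper is mounted at the origin on the work surface. World frame = base frame: x ahead of the robot, y to its left, z up, the work surface at z = 0. Lengths are in m, angles in rad, forces in N, time in s.
With the tool pointing down it reaches from about 0.375 to 0.975 m from the base axis. Payload 3.8 kg.
Tool frame: the origin (TCP) lies at the very end of the fingers, on their centre line; the grasp point (between the pads) lies 19 mm behind it; z points along the fingers, y is the direction in which the jaws open and shut (so a half turn about z gives the same grasp; the last joint's range is limited). The gripper opens to 88 mm and grips with 3 to 60 N. Pads are 18 mm wide; open, the fingers measure 123 mm over their backs; the gripper's body (75 mm by 187 mm) begins 45 mm behind the grasp point.
Start: joints at [-1.217, 0.264, 1.604, -0, 1.274, -0.037], TCP at [0.257, -0.624, 0.239] pointing down, gripper open.
Joint ranges: [-2.63, 2.63], [-0.94, 2.18], [0.31, 2.57], [-1.31, 4.45], [0, 2.66], [-2.55, 2.55]. Speed limits (rad/s): [2.57, 2.57, 3.14, 3.14, 3.14, 3.14].

INTERFACE

Orientations are given as a unit quaternion [x, y, z, w].
In Python, from plant import observe, snapshot, get_calibration, sign_off, look_for gives the robot as it stands.
- The arm moves only by the tool servo_tool, never from a script. Its argument "rows" is a list of rows, each an object of numbers: "hand": the opening, from 0 (shut) to 1 (fully open); "dx", "dy", "dz": the shift along the world's x, y, z in mm; "yaw": the turn about the world's z in rad. In form: [{"hand": .., "dx": .., "dy": .., "dz": .., "yaw": ..}, ...]. A call has exactly 8 rows; each row is the pose to reach, as a shift and turn from the pose measured when the call began; what a row does not reach only later rows make up. A row lasts 1/8 s, in which the tool goes at most 62.5 mm and 10.7 degrees, less where a joint would pass 70% of its speed; a pose out of reach is approached as far as the arm can. A call with a gripper value outside its range is refused whole. The fingers move at their own pace and stop on an object; the grip force is fixed at half the most. Time passes only in rows, so rows that repeat a pose let the fingers close, or fill a call up. It gives the time, the measured TCP pose, the force and the opening at its end, in the units of the state.
- observe(): the state, without advancing time (a new reading comes with each control period).
- snapshot(name): name is "side" or "top" or "wrist"; returns (picture, depth): 420x560x3 uint8, red, green, blue; 420x560 float32, m along the optical axis (not along the pixel's ray), 0 where there is no reading.
- get_calibration(name): a dict with "vertical_fov" (degrees; the focal length in pixels is half the picture's height over the tangent of half this angle, whatever the lens; pixels are square), "cx", "cy" (the principal point, pixels), "position" and "rotation" of the camera in the world. Camera axes: x right, y up, looking along -z (the intrinsics and any distortion apply to the point x, -y, -z); pixel columns grow to the right and rows downward; lengths in m; the calibration is good to about 2 mm. The wrist camera is an equidistant fisheye: a pixel r from the principal point sees the ray r / f radians off the axis. A picture is of the moment at which its call begins: read the wrist's pose just before it. get_calibration takes no time and is no camera call; for the wrist camera it gives the pose at the moment of the call.
- sign_off(): hands the job in, once; it reports no verdict.
Trained networks look in the newest picture that a camera, given by its name, has taken for a name from the list of things; names that differ only in an ending like _2 or _b are one class to them, and where a whole thing is asked for, a point or a joint stands for the part that bears it (a point fixed in the world has none). Each returns a list of dicts, best first, with "conf" (0 to 1); they miss things now and then, are a little off and sometimes report something else, mostly with a low value. They report only what shows in the picture. A call takes as long as a camera call.
- look_for(thing, camera): "pixel" ([column, row] in pixels, amid what is visible of it).
The state is a dict: "time": time; "joints": joint angles; "qvel": joint speeds; "joint_efforts": joint torques, N m; "tcp_pos": TCP position; "ee_rot": TCP orientation; "ft_force": force on the tool from outside, world axes, zero at the start; "moment": the same for the moment, N m; "finger_gap": finger opening in m.
Only numpy, scipy, OpenCV 4.12 (cv2) and the standard library are available. Lean on these libraries where they do the work, as an engineer would, in place of code of your own. Each camera call takes 0.05 s, during which the arm holds its last target. There are 200 camera calls.

## Working session

There is one attempt and no reset: what is moved stays moved. The work goes in short steps, Python scripts to look and compute and a tool call to move; the robot and the scene stay as the last step left them, time stands still between calls to the robot, and variables do not carry over. Pictures are saved under pics/ and viewed, about 8 in all and at most 12, crops included, and the job is handed in when it is done.

Besides the shell and the picture viewer there is one more tool, called after "Call:" by a JSON object that holds its "name" and its "arguments". servo_tool: Moves the arm, as the interface text tells. Its arguments: {"type":"object","properties":{"rows":{"type":"array"}},"required":["rows"]}

```bash
mkdir -p pics; ls; cat > h.py <<'E'
import numpy as np, cv2
from plant import *
def cloud(name, d, cal):
    h,w=d.shape; f=h/2/np.tan(np.radians(cal["vertical_fov"]/2))
    v,u=np.mgrid[:h,:w]
    X=np.stack([(u-cal["cx"])/f*d,-(v-cal["cy"])/f*d,-d],-1)
    return X@np.array(cal["rotation"]).reshape(3,3).T+np.array(cal["position"])
def save(n,p): cv2.imwrite(f"pics/{n}.png",p[...,::-1])
E
python3 - <<'E'
from h import *
for n in("top","side"):
    c=get_calibration(n); print(n,{k:(np.round(v,3).tolist() if not isinstance(v,str) else v) for k,v in c.items()})
    p,d=snapshot(n); save(n+"0",p); np.savez(f"{n}0.npz",p=p,d=d,P=cloud(n,d,c))
    for t in("slot","press_spot","canister_mid","tama_center","ken_mid","jar_mid","float_mid","mallet_grip"):
        r=look_for(t,n)
        if r:
            u,v=map(int,r[0]["pixel"]); print(t,r[0]["pixel"],round(r[0]["conf"],2),cloud(n,d,c)[v,u].round(3))
print(observe())
E
```

```text
pics
top {'vertical_fov': 53.425, 'cx': 287.024, 'cy': 201.201, 'position': [0.447, 0.004, 1.218], 'rotation': [-0.031, 0.039, 0.716, -0.697]}Traceback (most recent call last):
  File "<stdin>", line 4, in <module>
  File "h.py", line 7, in cloud
    return X@np.array(cal["rotation"]).reshape(3,3).T+np.array(cal["position"])
             ~~~~~~~~~~~~~~~~~~~~~~~~~~~~~~~~~^^^^^
ValueError: cannot reshape array of size 4 into shape (3,3)
```

```bash
sed -i 's/np.array(cal\["rotation"\]).reshape(3,3).T/R.from_quat(cal["rotation"]).as_matrix().T/; 1a from scipy.spatial.transform import Rotation as R' h.py
python3 - <<'E'
from h import *
for n in("top","side"):
    c=get_calibration(n); print(n,{k:(np.round(v,3).tolist() if not isinstance(v,str) else v) for k,v in c.items()})
    p,d=snapshot(n); save(n+"0",p); np.savez(f"{n}0.npz",p=p,d=d,P=cloud(n,d,c))
    for t in("slot","press_spot","canister_mid","tama_center","ken_mid","jar_mid","float_mid","mallet_grip"):
        r=look_for(t,n)
        if r:
            u,v=map(int,r[0]["pixel"]); print(t,r[0]["pixel"],round(r[0]["conf"],2),cloud(n,d,c)[v,u].round(3))
print(observe())
E
```

```text
top {'vertical_fov': 53.425, 'cx': 287.024, 'cy': 201.201, 'position': [0.447, 0.004, 1.218], 'rotation': [-0.031, 0.039, 0.716, -0.697]}
slot [318.0, 195.9] 0.87 [ 0.568 -0.091  0.138]
press_spot [319.1, 188.9] 0.6 [ 0.585 -0.093  0.151]
canister_mid [323.6, 137.6] 0.58 [ 0.71  -0.104  0.185]
tama_center [282.5, 141.8] 0.84 [ 0.709 -0.001  0.157]
jar_mid [435.5, 172.6] 0.68 [ 0.63  -0.423  0.078]
float_mid [142.9, 267.9] 0.97 [0.389 0.407 0.013]
mallet_grip [432.9, 267.1] 0.67 [ 0.367 -0.418  0.023]
side {'vertical_fov': 52.283, 'cx': 280.431, 'cy': 214.226, 'position': [0.47, 1.044, 0.866], 'rotation': [-0.011, 0.456, 0.89, -0.026]}
slot [268.5, 188.5] 0.77 [ 0.571 -0.117  0.131]
press_spot [332.5, 354.7] 0.56 [0.38  0.415 0.014]
canister_mid [223.4, 188.3] 0.95 [ 0.708 -0.073  0.154]
tama_center [218.4, 208.0] 0.68 [0.707 0.025 0.146]
ken_mid [201.0, 349.5] 0.83 [0.664 0.491 0.112]
jar_mid [256.4, 162.5] 0.84 [ 0.642 -0.406  0.065]
float_mid [330.2, 355.0] 0.67 [0.385 0.417 0.012]
mallet_grip [328.9, 176.0] 0.88 [ 0.362 -0.399  0.017]
{'time': 0.95, 'joints': array([-1.21686504e+00,  2.63880557e-01,  1.60396746e+00,  2.58358325e-05,
        1.27371870e+00, -3.68817398e-02]), 'qvel': array([ 0.00223247,  0.00182572,  0.00235387,  0.00096126,  0.00026886,
       -0.0006715 ]), 'joint_efforts': array([-1.91131709e-03, -5.02066255e+01, -3.57267523e+01,  7.29898294e-02,
        1.81223714e-02,  8.86895720e-06]), 'tcp_pos': array([ 0.25715408, -0.6241028 ,  0.23873644]), 'ee_rot': array([9.80969553e-01, 1.94161621e-01, 1.42450254e-05, 1.08595162e-05]), 'ft_force': array([-0.28232868, -0.44977334,  0.3403417 ]), 'moment': array([ 0.00667072, -0.00111185,  0.04534234]), 'finger_gap': 0.08807068213355874}
```

View pics/top0.png

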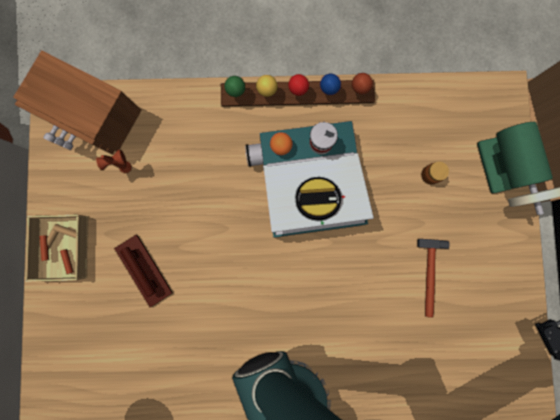

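View pics/side0.png

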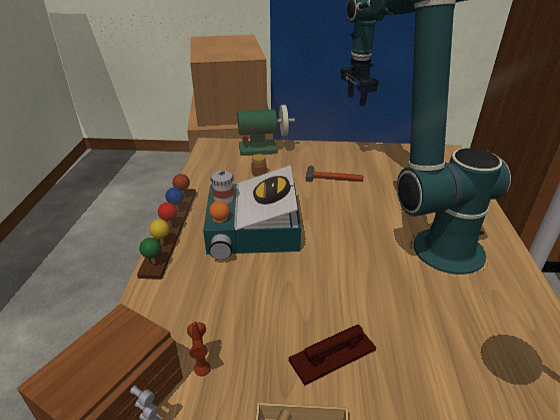

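```bash
python3 - <<'E'
from h import *
for n in("top","side"):
    D=np.load(n+"0.npz");p,d,P=D["p"].astype(int),D["d"],D["P"]
    hsv=cv2.cvtColor(D["p"],cv2.COLOR_RGB2HSV)
    reg=(P[...,0]>.4)&(P[...,0]<.85)&(abs(P[...,1]+.07)<.22)&(d>0)
    pan=reg&(hsv[...,1]<40)&(hsv[...,2]>110)&(P[...,2]>.08)&(P[...,0]<.67)
    pan=cv2.erode(pan.astype(np.uint8),np.ones((3,3)))>0
    Q=P[pan]
    for _ in range(6):
        c=Q.mean(0); nn=np.linalg.svd(Q-c,full_matrices=0)[2][2]; nn*=np.sign(nn[2]); r=(Q-c)@nn; Q=Q[abs(r)<max(.004,2*r.std())]
    th=np.arccos(nn[2]); yaw=np.arctan2(nn[1],nn[0]); print(n,len(Q),"theta",th,"yaw",yaw,np.degrees(yaw),c, r.std())
    rect=cv2.minAreaRect((Q[:,:2]*1000).astype(np.float32)); print(rect)
    ye=reg&(hsv[...,0]>18)&(hsv[...,0]<35)&(hsv[...,1]>140)&(hsv[...,2]>100)&(P[...,2]>.09)&(P[...,0]<.67)
    Y=P[ye];print("yellow",len(Y),Y.mean(0),Y.min(0),Y.max(0), "h above panel",((Y-c)@nn).mean())
    te=reg&(hsv[...,0]>80)&(hsv[...,0]<100)&(hsv[...,1]>120)&(abs(P[...,2]-.094)<.012)
    T=P[te];print("teal",len(T),T.mean(0)); print(cv2.minAreaRect((T[:,:2]*1000).astype(np.float32)))
    cy,sy=np.cos(yaw),np.sin(yaw)
    for S,l in((Q,"pan"),(T,"teal"),(Y,"yel")):
        bx=S[:,0]*cy+S[:,1]*sy; by=-S[:,0]*sy+S[:,1]*cy
        print(l,np.percentile(bx,[.5,50,99.5]).round(3),np.percentile(by,[.5,50,99.5]).round(3),S[:,2].min().round(3),S[:,2].max().round(3))
E
```

```text
top 4065 theta 0.3499581119561638 yaw 0.11009050694378107 6.307721412334339 [ 0.58015412 -0.08363016  0.12788901] 0.0016727486732224506
((581.2247924804688, -87.88398742675781), (186.76589965820312, 254.02883911132812), 6.2121262550354)
yellow 634 [ 0.56332118 -0.08871662  0.1544359 ] [ 0.51551489 -0.13382492  0.12884218] [ 0.61052953 -0.04388391  0.17797099] h above panel 0.019009826687434457
teal 162 [ 0.716822   -0.11539036  0.09459603]
((621.412109375, -82.7138671875), (279.8038635253906, 249.33421325683594), 6.444382667541504)
pan [0.477 0.573 0.657] [-0.277 -0.135 -0.025] 0.093 0.165
teal [0.629 0.691 0.748] [-0.275 -0.227 -0.026] 0.09 0.099
yel [0.502 0.566 0.596] [-0.193 -0.15  -0.108] 0.129 0.178
side 1396 theta 0.3499599936744741 yaw 0.1062538971602313 6.087899864098336 [ 0.58841579 -0.05059455  0.12084676] 0.0014094883290155518
((581.240478515625, -82.4742431640625), (179.20220947265625, 250.02027893066406), 6.0892157554626465)
yellow 215 [ 0.56266534 -0.08704063  0.15264022] [ 0.51559824 -0.13672405  0.13316768] [ 0.6086567  -0.04458101  0.17308493] h above panel 0.01976208391079222
teal 245 [0.57930159 0.03599464 0.08751251]
((610.5892944335938, 5.873477935791016), (286.93865966796875, 97.33267211914062), 6.491219997406006)
pan [0.48  0.595 0.657] [-0.264 -0.084 -0.02 ] 0.09 0.16
teal [0.465 0.576 0.751] [-0.105 -0.017 -0.011] 0.082 0.096
yel [0.503 0.566 0.594] [-0.191 -0.146 -0.104] 0.133 0.173
```

Call:
{"name": "servo_tool", "arguments": {"rows": [{"hand": 0,"dx": 18,"dy": 42,"dz": 5,"yaw": 0.17},{"hand": 0,"dx": 36,"dy": 84,"dz": 10,"yaw": 0.34},{"hand": 0,"dx": 54,"dy": 126,"dz": 15,"yaw": 0.51},{"hand": 0,"dx": 72,"dy": 168,"dz": 20,"yaw": 0.68},{"hand": 0,"dx": 90,"dy": 210,"dz": 20,"yaw": 0.85},{"hand": 0,"dx": 108,"dy": 252,"dz": 20,"yaw": 1.02},{"hand": 0,"dx": 126,"dy": 294,"dz": 20,"yaw": 1.19},{"hand": 0,"dx": 144,"dy": 336,"dz": 20,"yaw": 1.36}]}}

```text
time: 1.95
tcp_pos: [0.4016, -0.2868, 0.259]
ee_rot: [0.639, 0.77, 0.0, 0.0]
ft_force: [0.7, -0.5, 0.5]
finger_gap: 0.0102
```

Call:
{"name": "servo_tool", "arguments": {"rows": [{"hand": 0,"dx": 22,"dy": 48,"dz": 0,"yaw": 0.18},{"hand": 0,"dx": 44,"dy": 96,"dz": 0,"yaw": 0.36},{"hand": 0,"dx": 66,"dy": 144,"dz": 0,"yaw": 0.54},{"hand": 0,"dx": 88,"dy": 192,"dz": 0,"yaw": 0.72},{"hand": 0,"dx": 110,"dy": 240,"dz": 0,"yaw": 0.9},{"hand": 0,"dx": 131,"dy": 287,"dz": 0,"yaw": 1.08},{"hand": 0,"dx": 131,"dy": 287,"dz": -20,"yaw": 1.26},{"hand": 0,"dx": 131,"dy": 287,"dz": -50,"yaw": 1.44}]}}

```text
time: 2.95
tcp_pos: [0.5339, 0.0013, 0.2098]
ee_rot: [-0.031, 1.0, 0.0, 0.002]
ft_force: [0.8, -1.1, -1.0]
finger_gap: 0.0002
```

```bash
python3 - <<'E'
from h import *
p,d=snapshot("wrist"); save("w1",p); print(observe())
E
```

```text
{'time': 3.0, 'joints': array([-4.54782237e-02,  1.84130231e-02,  1.94706461e+00,  6.24878171e-04,
        1.18095862e+00, -1.68368099e+00]), 'qvel': array([-0.01131201, -0.00576747,  0.01966134,  0.00048369,  0.09844208,
        0.29546095]), 'joint_efforts': array([ 3.50286495e-01, -4.51284313e+01, -4.44998860e+01,  3.08373990e-02,
       -3.68320160e-01, -6.37090718e-02]), 'tcp_pos': array([0.53050361, 0.00097964, 0.20443905]), 'ee_rot': array([-3.35773686e-02,  9.99433145e-01,  4.79365340e-04, -2.39137578e-03]), 'ft_force': array([-2.01330028,  0.46363469, -2.6952809 ]), 'moment': array([ 0.07369399, -0.06527234,  0.01021837]), 'finger_gap': 0.00010382355061979684}
```

View pics/w1.png

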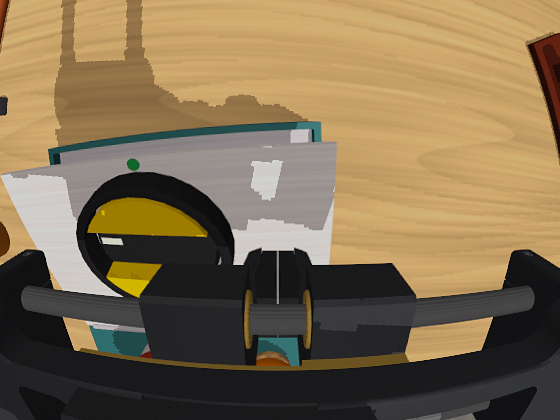

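Call:
{"name": "servo_tool", "arguments": {"rows": [{"hand": 0,"dx": 0,"dy": 0,"dz": -25,"yaw": 0.04},{"hand": 0,"dx": 0,"dy": 0,"dz": -50,"yaw": 0.04},{"hand": 0,"dx": 0,"dy": 0,"dz": -62,"yaw": 0.04},{"hand": 0,"dx": 0,"dy": 0,"dz": -70,"yaw": 0.04},{"hand": 0,"dx": 0,"dy": 0,"dz": -78,"yaw": 0.04},{"hand": 0,"dx": 0,"dy": 0,"dz": -86,"yaw": 0.04},{"hand": 0,"dx": 0,"dy": 0,"dz": -94,"yaw": 0.04},{"hand": 0,"dx": 0,"dy": 0,"dz": -100,"yaw": 0.04}]}}

```text
time: 4.0
tcp_pos: [0.5301, 0.0009, 0.1037]
ee_rot: [-0.054, 0.999, 0.0, -0.003]
ft_force: [-2.5, -1.4, 3.1]
finger_gap: 0.0009
```

Call:
{"name": "servo_tool", "arguments": {"rows": [{"hand": 0,"dx": 0,"dy": 0,"dz": -4,"yaw": 0},{"hand": 0,"dx": 0,"dy": 0,"dz": -7,"yaw": 0},{"hand": 0,"dx": 0,"dy": 0,"dz": -10,"yaw": 0},{"hand": 0,"dx": 0,"dy": 0,"dz": -12,"yaw": 0},{"hand": 0,"dx": 0,"dy": 0,"dz": -13,"yaw": 0},{"hand": 0,"dx": 0,"dy": 0,"dz": -14,"yaw": 0},{"hand": 0,"dx": 0,"dy": 0,"dz": -14,"yaw": 0},{"hand": 0,"dx": 0,"dy": 0,"dz": -14,"yaw": 0}]}}

```text
time: 5.0
tcp_pos: [0.53, 0.0009, 0.0942]
ee_rot: [-0.054, 0.999, 0.0, -0.003]
ft_force: [-14.9, 0.7, 31.3]
finger_gap: 0.0007
```

Call:
{"name": "servo_tool", "arguments": {"rows": [{"hand": 0,"dx": 0,"dy": 0,"dz": 20,"yaw": 0},{"hand": 0,"dx": 0,"dy": 0,"dz": 60,"yaw": 0},{"hand": 0.5,"dx": 0,"dy": 0,"dz": 110,"yaw": 0},{"hand": 0.5,"dx": 5,"dy": -45,"dz": 130,"yaw": 0},{"hand": 0.5,"dx": 14,"dy": -92,"dz": 130,"yaw": 0},{"hand": 0.5,"dx": 14,"dy": -92,"dz": 130,"yaw": 0},{"hand": 0.5,"dx": 14,"dy": -92,"dz": 130,"yaw": 0},{"hand": 0.5,"dx": 14,"dy": -92,"dz": 130,"yaw": 0}]}}

```text
time: 6.0
tcp_pos: [0.5437, -0.09, 0.2236]
ee_rot: [-0.054, 0.999, 0.001, -0.004]
ft_force: [0.9, -0.7, 0.4]
finger_gap: 0.0443
```

```bash
python3 - <<'E'
from h import *
o=observe();print(o["tcp_pos"],o["ee_rot"],o["finger_gap"])
# wrist fisheye cloud
c=get_calibration("wrist"); p,d=snapshot("wrist"); save("w2",p)
f=210/np.tan(np.radians(c["vertical_fov"]/2)); v,u=np.mgrid[:420,:560]
dx,dy=u-c["cx"],v-c["cy"]; r=np.hypot(dx,dy)+1e-9; t=np.tan(np.minimum(r/f,1.5))
P=np.stack([dx/r*t*d,-dy/r*t*d,-d],-1)@R.from_quat(c["rotation"]).as_matrix().T+np.array(c["position"])
hsv=cv2.cvtColor(p,cv2.COLOR_RGB2HSV)
reg=(P[...,0]>.4)&(P[...,0]<.68)&(abs(P[...,1]+.07)<.2)&(d>0)
cy,sy=np.cos(.109),np.sin(.109)
def rep(m,l):
    S=P[m]; bx=S[:,0]*cy+S[:,1]*sy; by=-S[:,0]*sy+S[:,1]*cy
    print(l,len(S),np.percentile(bx,[1,50,99]).round(4),np.percentile(by,[1,50,99]).round(4),np.percentile(S[:,2],[1,50,99]).round(4)); return S
S=rep(reg&(hsv[...,1]<40)&(hsv[...,2]>90)&(P[...,2]>.08)&(P[...,2]<.125),"panel")
A=np.c_[S[:,:2],np.ones(len(S))]; print("plane",np.linalg.lstsq(A,S[:,2],rcond=None)[0])
Y=rep(reg&(hsv[...,0]>18)&(hsv[...,0]<35)&(hsv[...,1]>140)&(hsv[...,2]>60)&(P[...,2]>.1)&(P[...,2]<.13),"yellow")
B=rep(reg&(hsv[...,2]<70)&(P[...,2]>.108)&(P[...,2]<.122),"black top")
rep(reg&(hsv[...,2]<90)&(P[...,2]>.092)&(P[...,2]<.103),"floor")
for S in(Y,B):print(cv2.minEnclosingCircle((S[:,:2]*1000).astype(np.float32)))
E
```

```text
[ 0.54372398 -0.08998869  0.22364913] [-5.40862991e-02  9.98529633e-01  7.18936027e-04 -3.56764275e-03] 0.04427158512352395
panel 26258 [0.4625 0.5196 0.6286] [-0.2772 -0.1501 -0.0218] [0.0931 0.0947 0.0987]
plane [0.00237162 0.00081507 0.09366478]
yellow 5606 [0.4827 0.5517 0.5798] [-0.1913 -0.1498 -0.1089] [0.1015 0.1156 0.1171]
black top 3724 [0.4732 0.5235 0.5882] [-0.2072 -0.1509 -0.0925] [0.1091 0.1155 0.1171]
floor 5119 [0.5094 0.5337 0.5571] [-0.1978 -0.1481 -0.0988] [0.0953 0.0978 0.1008]
((546.404296875, -90.43584442138672), 51.805118560791016)
((544.3919067382812, -91.18240356445312), 59.43566131591797)
```

View pics/w2.png

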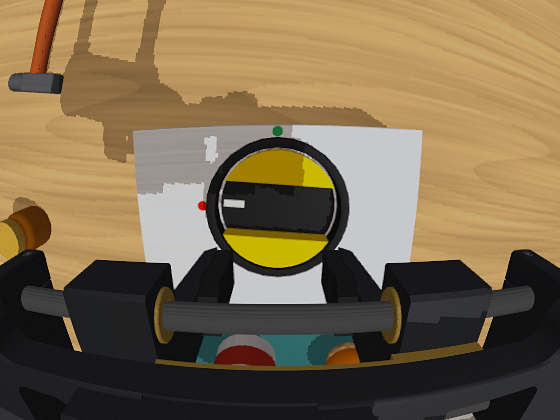

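Call:
{"name": "servo_tool", "arguments": {"rows": [{"hand": 0.5,"dx": 1,"dy": -1,"dz": -25,"yaw": 0},{"hand": 0.5,"dx": 1,"dy": -1,"dz": -50,"yaw": 0},{"hand": 0.5,"dx": 1,"dy": -1,"dz": -75,"yaw": 0},{"hand": 0.5,"dx": 1,"dy": -1,"dz": -95,"yaw": 0},{"hand": 0.5,"dx": 1,"dy": -1,"dz": -107,"yaw": 0},{"hand": 0.5,"dx": 1,"dy": -1,"dz": -115,"yaw": 0},{"hand": 0.5,"dx": 1,"dy": -1,"dz": -120,"yaw": 0},{"hand": 0.5,"dx": 1,"dy": -1,"dz": -120,"yaw": 0}]}}

```text
time: 7.05
tcp_pos: [0.5449, -0.091, 0.1039]
ee_rot: [-0.054, 0.999, 0.001, -0.003]
ft_force: [-1.0, -0.0, 0.3]
finger_gap: 0.0439
```

Call:
{"name": "servo_tool", "arguments": {"rows": [{"hand": 0.5,"dx": 0,"dy": 0,"dz": 0,"yaw": -0.12},{"hand": 0.5,"dx": 0,"dy": 0,"dz": 0,"yaw": -0.24},{"hand": 0.5,"dx": 0,"dy": 0,"dz": 0,"yaw": -0.36},{"hand": 0.5,"dx": 0,"dy": 0,"dz": 0,"yaw": -0.48},{"hand": 0.5,"dx": 0,"dy": 0,"dz": 0,"yaw": -0.6},{"hand": 0.5,"dx": 0,"dy": 0,"dz": 0,"yaw": -0.72},{"hand": 0.5,"dx": 0,"dy": 0,"dz": 0,"yaw": -0.84},{"hand": 0.5,"dx": 0,"dy": 0,"dz": 0,"yaw": -0.96}]}}

```text
time: 8.05
tcp_pos: [0.5449, -0.0909, 0.1047]
ee_rot: [0.415, 0.91, 0.002, -0.003]
ft_force: [-1.9, 0.8, 1.0]
finger_gap: 0.0442
```

Call:
{"name": "servo_tool", "arguments": {"rows": [{"hand": 0.5,"dx": 0,"dy": 0,"dz": 0,"yaw": -0.12},{"hand": 0.5,"dx": 0,"dy": 0,"dz": 0,"yaw": -0.24},{"hand": 0.5,"dx": 0,"dy": 0,"dz": 0,"yaw": -0.36},{"hand": 0.5,"dx": 0,"dy": 0,"dz": 0,"yaw": -0.48},{"hand": 0.5,"dx": 0,"dy": 0,"dz": 0,"yaw": -0.6},{"hand": 0.5,"dx": 0,"dy": 0,"dz": 0,"yaw": -0.7},{"hand": 0.5,"dx": 0,"dy": 0,"dz": 0,"yaw": -0.8},{"hand": 0.5,"dx": 0,"dy": 0,"dz": 0,"yaw": -0.85}]}}

```text
time: 9.05
tcp_pos: [0.5444, -0.0901, 0.1049]
ee_rot: [0.754, 0.657, 0.003, -0.002]
ft_force: [-1.7, 3.6, 0.4]
finger_gap: 0.0442
```

```bash
python3 - <<'E'
from h import *
o=observe();print({k:np.round(o[k],3) for k in("joints","tcp_pos","ee_rot","moment","ft_force")})
p,d=snapshot("wrist"); save("w3",p)
E
```

```text
{'joints': array([-0.214,  0.155,  1.998,  0.009,  0.989, -0.083]), 'tcp_pos': array([ 0.544, -0.09 ,  0.105]), 'ee_rot': array([ 0.754,  0.657,  0.003, -0.002]), 'moment': array([0.436, 0.175, 0.123]), 'ft_force': array([-1.685,  3.62 ,  0.363])}
```

View pics/w3.png

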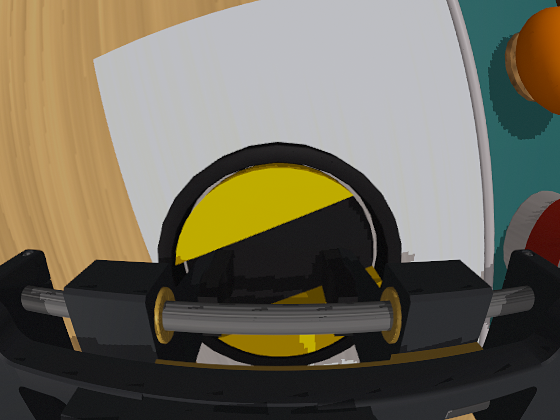

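Call:
{"name": "servo_tool", "arguments": {"rows": [{"hand": 0.5,"dx": 0,"dy": 0,"dz": 0,"yaw": -0.06},{"hand": 0.5,"dx": 0,"dy": 0,"dz": 0,"yaw": -0.12},{"hand": 0.5,"dx": 0,"dy": 0,"dz": 0,"yaw": -0.18},{"hand": 0.5,"dx": 0,"dy": 0,"dz": 0,"yaw": -0.22},{"hand": 0.5,"dx": 0,"dy": 0,"dz": 0,"yaw": -0.26},{"hand": 0.5,"dx": 0,"dy": 0,"dz": 0,"yaw": -0.28},{"hand": 0.5,"dx": 0,"dy": 0,"dz": 0,"yaw": -0.3},{"hand": 0.5,"dx": 0,"dy": 0,"dz": 0,"yaw": -0.3}]}}

```text
time: 10.1
tcp_pos: [0.5441, -0.0898, 0.1051]
ee_rot: [0.84, 0.542, 0.002, -0.001]
ft_force: [-1.3, 4.6, 1.2]
finger_gap: 0.0438
```

```bash
python3 - <<'E'
from h import *
o=observe();print({k:np.round(o[k],3) for k in("joints","tcp_pos","ee_rot","moment","ft_force")})
q=o["ee_rot"];print("jaw",2*np.arctan2(q[1],q[0])-np.pi/2)
E
```

```text
{'joints': array([-0.212,  0.153,  2.   ,  0.006,  0.987,  0.211]), 'tcp_pos': array([ 0.544, -0.09 ,  0.105]), 'ee_rot': array([ 0.84 ,  0.542,  0.002, -0.001]), 'moment': array([0.61 , 0.135, 6.224]), 'ft_force': array([-1.257,  4.607,  1.214])}
jaw -0.42545892586592515
```

Call:
{"name": "servo_tool", "arguments": {"rows": [{"hand": 0.5,"dx": 0,"dy": 0,"dz": 0,"yaw": 0.06},{"hand": 0.5,"dx": 0,"dy": 0,"dz": 0,"yaw": 0.15},{"hand": 0.5,"dx": 0,"dy": 0,"dz": 0,"yaw": 0.2},{"hand": 0.5,"dx": 0,"dy": 0,"dz": 0,"yaw": 0.2},{"hand": 0.5,"dx": 0,"dy": 0,"dz": 20,"yaw": 0.2},{"hand": 0.5,"dx": 0,"dy": 0,"dz": 60,"yaw": 0.2},{"hand": 0.5,"dx": 0,"dy": 0,"dz": 110,"yaw": 0.2},{"hand": 0.5,"dx": 0,"dy": 0,"dz": 150,"yaw": 0.2}]}}

```text
time: 11.1
tcp_pos: [0.5447, -0.0902, 0.2577]
ee_rot: [0.784, 0.621, 0.003, -0.001]
ft_force: [0.6, -0.2, -0.9]
finger_gap: 0.0442
```

Call:
{"name": "servo_tool", "arguments": {"rows": [{"hand": 0.5,"dx": 0,"dy": -50,"dz": 0,"yaw": 0},{"hand": 0.5,"dx": 0,"dy": -100,"dz": 0,"yaw": 0},{"hand": 0.5,"dx": 0,"dy": -150,"dz": 0,"yaw": 0},{"hand": 0.5,"dx": 0,"dy": -200,"dz": 0,"yaw": 0},{"hand": 0.5,"dx": 0,"dy": -250,"dz": 0,"yaw": 0},{"hand": 0.5,"dx": 0,"dy": -300,"dz": 0,"yaw": 0},{"hand": 0.5,"dx": 0,"dy": -300,"dz": 0,"yaw": 0},{"hand": 0.5,"dx": 0,"dy": -300,"dz": 0,"yaw": 0}]}}

```text
time: 12.1
tcp_pos: [0.5445, -0.3902, 0.2576]
ee_rot: [0.785, 0.619, 0.004, -0.001]
ft_force: [0.1, 1.0, 0.0]
finger_gap: 0.0442
```

```bash
python3 - <<'E'
from h import *
p,d=snapshot("top"); P=cloud("top",d,get_calibration("top")); hsv=cv2.cvtColor(p,cv2.COLOR_RGB2HSV)
m=(hypot:=np.hypot(P[...,0]-.545,P[...,1]+.091)<.047)&(hsv[...,2]<80)
S=P[m][:,:2]; S=S-S.mean(0); v=np.linalg.svd(S,full_matrices=0)[2][0]; print("slot axis deg",np.degrees(np.arctan2(v[1],v[0]))%180,m.sum())
for n in("top","side"):
    D=np.load(n+"0.npz")["p"]
    if n=="side": p,d=snapshot(n)
    for t in("canister_mid","tama_center","ken_mid","jar_mid","float_mid","mallet_grip"):
        r=look_for(t,n); print(n,t,r[0]["pixel"] if r else None)
    if n=="top": save("t2",cv2.resize(p[100:260,220:400],(720,640))[:600])
E
```

```text
slot axis deg 6.274986294473592 490
top canister_mid [322.0, 137.2]
top tama_center [281.1, 141.9]
top ken_mid [113.3, 163.5]
top jar_mid [436.4, 170.8]
top float_mid [146.4, 267.1]
top mallet_grip [283.1, 143.4]
side canister_mid [221.5, 189.2]
side tama_center [216.7, 210.4]
side ken_mid [200.0, 349.4]
side jar_mid [255.7, 164.2]
side float_mid [332.7, 353.3]
side mallet_grip [328.3, 175.1]
```

View pics/t2.png

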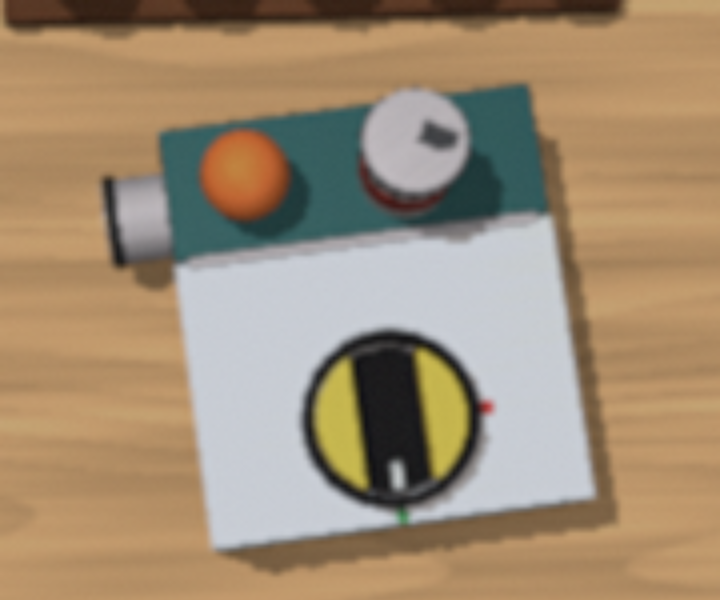

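The panel is shut. The pointer, at about (397, 475) in the crop, stands at the green dot at (403, 516). The slot axis measures 6.27° and the box yaw 6.2°, so the fastener is at its locked stop.

```bash
python3 -c "
from plant import *
print(sign_off())"
```

```text
the job is handed in; nothing more can be done
None
```

The panel is shut and the fastener is locked. I handed the job in at about 13 s of the 54 s allowed; the sign-off gives no verdict.

- **Panel:** I pushed it down with closed fingertips at the press spot, from an opening of about 0.35 rad. It stopped with the fingertips at z = 94 mm under 31 N, and a close depth look showed it flat to within about 0.003 rad while the pointer still stood at the red dot.
- **Fastener:** I set both fingertips, half open, in the slot on its axis and yawed clockwise until the moment rose to 6.2 N m at the stop. This was a two-finger turn, not one fingertip 26 mm off the axis. I then eased back, lifted out and moved clear.
- **Last checks:** The slot axis measured 6.3° against a box yaw of about 6.2°, and the pointer stands at the green dot. The bystanders showed shifts of only 0 to 4 pixels from the start where both pictures could be compared.
- **One disagreement:** The detector's last top-view hit for the mallet landed on the ball, which I took as false. The side view put the mallet where it started.

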